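# Switch the ball feeder to its other chute

### The job

The seesaw gate under the ball feeder is tipped towards one chute. Push down the gate's raised end to rock it over its pivot so that it tips towards the other chute, and only then push the release slide aside, so that all three waiting grinding balls roll down that other chute into its tub. Do not touch the balls, and leave the tubs and the things around the feeder where they stand.

Things in the scene. Friction and masses are not known exactly. Their poses are not given: they have to be found in the camera images.
- stand: Ball feeder: fixed stand of sheet aluminium on a plywood base 300 x 320 x 12 mm. Origin on the table under the middle of the seesaw gate; x runs from the gate up the feed trough (away from the robot at yaw 0), y left, z up. Below each gate end a fixed chute runs outwards along y from 100 to 215 mm, floor 105 falling to 85 mm, walls 30 mm high at x = -57 and 37 mm.
- lip (a point): Middle of the feed trough's open lip above the gate, on its floor: x = 15, z = 168 mm in the stand's frame. The trough runs along x to its closed end at x = 215 mm, where its floor is 188 mm high; 46 mm wide outside, walls 22 mm high.
- gate (a joint): Seesaw gate: plywood channel 250 mm long (y), x = -51 to 32 mm, rocking about the stand's x axis 130 mm above the table. 0 level; positive: left (+y) end up, balls run right; negative: right end up. Starts at rest on either stop (+-0.24 rad). A steel weight on its front plate (100 mm wide, to x = -65, 67 mm above pivot) topples it: past level it falls to the other stop and stays. Under 1 N on a pad rocks it.
- pad_left (a point): Centre of the top of the press pad at the gate's left (+y) end: a flat flange 40 mm wide (y), 5 mm thick, standing out 47 mm in front (-x) of the channel. Gate level: x = -76, y = 87, z = 167 mm in the stand's frame; about 21 mm higher with that end up, 21 mm lower with it down. The pad reaches 20 mm to each side and 22 mm in front of the point.
- pad_right (a point): The same on the pad at the gate's right (-y) end (x = -76, y = -87, z = 167 mm with the gate level).
- slide (a joint): The release slide, a steel plate across the feed trough at x = 55 mm that holds the balls back. 0 = shut (at the start), 0.05 m = fully open; it slides along the stand's +y only (to the left) and stays where it is left (friction about 1.5 N).
- post_top (a point): Centre of the top face of the slide's upright black post, 12 mm (x) by 16 mm (y); with the slide shut it is at x = 55, y = 0, z = 252 mm in the stand's frame. The trough's walls beside it end about 194 mm above the table; the upper 50 mm of the post are free. Push it towards the stand's +y.
- tub_left: Grey open plastic tub, 150 (x) x 180 (y) x 70 mm, walls 4 mm, 0.6 kg, loose, below the left (+y) chute. Origin at the centre of its underside.
- tub_right: The same tub below the right (-y) chute.
- ball1_center (a point): Centre of a white ceramic grinding ball, 30 mm diameter, about 50 g; at the start the lowest one (against the slide) of three queued in the feed trough.
- ball2_center (a point): Centre of a white ceramic grinding ball, 30 mm diameter, about 50 g; at the start the middle one of three queued in the feed trough.
- ball3_center (a point): Centre of a white ceramic grinding ball, 30 mm diameter, about 50 g; at the start the uppermost of three queued in the feed trough.
- mug: White mug, 76 mm wide, 85 mm high, behind the left tub beside the feed trough; bystander, loose. Origin at the centre of its underside (its foot).
- jar: Jar with white cap, 64 mm wide, 90 mm high, behind the right tub beside the feed trough; bystander, loose. Origin at the centre of its underside (its foot).
- sugar_pot: Small round lidded terracotta-brown pot, 72 mm wide, 80 mm high, in front of the stand on the left; bystander, loose. Origin at the centre of its underside (its foot).
- kiln_prop: Pale upright cylinder (kiln prop), 32 mm wide, 60 mm high, in front of the stand on the right; bystander, loose. Origin at the centre of its underside (its foot).
- brush: Brush, 180 mm long, lying on the right; bystander, loose. Origin at the centre of its underside.
- bowl: White bowl, 120 mm wide, 50 mm high, on the left; bystander, loose. Origin at the centre of its underside (its foot).

How it is judged:
On the way, in this order (a step that is already met when the one before it is completed fails the run):
1. the gate has been rocked over to its other stop, with the slide still shut and the balls still queued (distance of pad_left from where it was at the start of the episode above 0.03 m and (value of joint gate below -0.22 rad or value of joint gate above 0.22 rad) and value of joint slide below 0.01 m), for 0.2 s.
2. the release slide is pushed aside (by 30 of its 50 mm or more) (value of joint slide above 0.03 m), for 0.1 s.
At the end, for the whole second after the job is handed in: The gate rests within 0.02 rad of the stop opposite to the one it started at, the slide is open by at least 30 mm, and all three balls lie inside the tub on the side to which the gate now tips (distance of pad_left from where it was at the start of the episode above 0.03 m and value of joint slide above 0.03 m and ((value of joint gate below -0.22 rad and x of ball1_center in the frame of tub_left between -0.072 and 0.072 m and y of ball1_center in the frame of tub_left between -0.087 and 0.087 m and z of ball1_center in the frame of tub_left between 0 and 0.065 m and x of ball2_center in the frame of tub_left between -0.072 and 0.072 m and y of ball2_center in the frame of tub_left between -0.087 and 0.087 m and z of ball2_center in the frame of tub_left between 0 and 0.065 m and x of ball3_center in the frame of tub_left between -0.072 and 0.072 m and y of ball3_center in the frame of tub_left between -0.087 and 0.087 m and z of ball3_center in the frame of tub_left between 0 and 0.065 m) or (value of joint gate above 0.22 rad and x of ball1_center in the frame of tub_right between -0.072 and 0.072 m and y of ball1_center in the frame of tub_right between -0.087 and 0.087 m and z of ball1_center in the frame of tub_right between 0 and 0.065 m and x of ball2_center in the frame of tub_right between -0.072 and 0.072 m and y of ball2_center in the frame of tub_right between -0.087 and 0.087 m and z of ball2_center in the frame of tub_right between 0 and 0.065 m and x of ball3_center in the frame of tub_right between -0.072 and 0.072 m and y of ball3_center in the frame of tub_right between -0.087 and 0.087 m and z of ball3_center in the frame of tub_right between 0 and 0.065 m))); the robot touches nothing.
It fails at once if a ball is touched by the robot (contact force between any of the fingers, the arm and ball1 above 0.3 N or contact force between any of the fingers, the arm and ball2 above 0.3 N or contact force between any of the fingers, the arm and ball3 above 0.3 N).
It fails at once if a ball is lifted (its centre more than 240 mm above the table) (height (world z) of any of ball1_center, ball2_center, ball3_center above 0.24 m).
It fails at once if a tub is shifted by more than 30 mm or lifted (distance of any of tub_left, tub_right from where it was at the start of the episode above 0.03 m).
It fails at once if a bystander is shifted by more than 30 mm or knocked over (distance of any of mug, jar, sugar_pot, kiln_prop, brush, bowl from where it was at the start of the episode above 0.03 m or angle between any of mug, jar, sugar_pot, kiln_prop, brush, bowl's own z axis and vertical above 0.6 rad).
It also fails if it takes over 42 s, if anything falls off the work surface, if the arm or the gripper's body presses on something with over 40 N, if the wrist force passes 120 N, or if a joint passes its speed limit or range.

### The arm

A 7-joint arm with a two-finger parallel gripper is mounted at the origin on the work surface. World frame = base frame: x ahead of the robot, y to its left, z up, the work surface at z = 0. Lengths are in m, angles in rad, forces in N, time in s.
With the tool pointing down it reaches from about 0.425 to 0.925 m from the base axis. Payload 6.8 kg.
Tool frame: the origin (TCP) lies at the very end of the fingers, on their centre line; the grasp point (between the pads) lies 19 mm behind it; z points along the fingers, y is the line along which they close (so a half turn about z gives the same grasp; the last joint's range is limited). The gripper opens to 85 mm and grips with 20 to 120 N. Pads are 22 mm wide; open, the fingers measure 114 mm over their backs; the gripper's body (76 mm by 85 mm) begins 54 mm behind the grasp point. The pads swing forward as they close: fully open they stand 13 mm farther back than shut.
Start: joints at [1.044, 0.477, 0.022, 1.555, -0.011, 1.109, -0.083], TCP at [0.275, -0.617, 0.231] pointing down, gripper open.
Joint ranges: [-2.96, 2.96], [-0.34, 2.1], [-1.41, 1.46], [0.24, 2.44], [-1.37, 4.51], [0.17, 1.92], [-2.96, 2.96]. Speed limits (rad/s): [2.39, 2.39, 3.14, 3.14, 3.14, 3.14, 3.14].

### API

Orientations are given as a rotation vector (axis times angle).
In Python, from bench import monitor, optics, r gives the robot as it stands.
- The arm moves only by the shell command python3 -m crank 'ROWS' [OPENING] [FORCE]. ROWS is JSON, a list of rows, each a list of 2 entries, a list of its own where there are three numbers: the shift along the tool's x, y, z in cm, then the turn, a rotation vector about the tool's x, y, z in rad. A call has 1 to 5 rows; each row shifts and turns the commanded pose from where the row before left it, along the tool's axes as they then stand; what a row does not reach is not made up. A row lasts 1/10 s, in which the tool goes at most 50 mm and 8.59 degrees, less where a joint would pass 70% of its speed; a pose out of reach is approached as far as the arm can. A call is refused whole if a number of a shift passes 5 or a number of a turn 0.15, either way. A call with a gripper value outside its range is refused whole. OPENING is the finger opening in cm, from 0 to 8.54, set as the call begins (- or left out, the last holds). The fingers move at their own pace and stop on an object; FORCE is the grip in N (left out, the last holds). Time passes only in rows, so rows that do not move let the fingers close. It gives the time, the measured TCP pose, the force, the opening and the grip force at its end, in the units of the state.
- monitor.get_obs(): the state, without advancing time (a new reading comes with each control period).
- optics.grab_frame(name): name is "scene" or "top" or "wrist"; returns (picture, depth): 400x640x3 uint8, red, green, blue; 400x640 float32, m along the optical axis (not along the pixel's ray), 0 where there is no reading.
- optics.camera_model(name): a dict with "vertical_fov" (degrees; the focal length in pixels is half the picture's height over the tangent of half this angle, whatever the lens; pixels are square), "cx", "cy" (the principal point, pixels), "R" (3x3) and "t" (3): a world point X has camera coordinates R X + t; the wrist camera has in their place "hand_eye" (4x4, takes a point from camera to tool coordinates, whose origin is the TCP and whose axes are the flange's). Camera axes: x right, y down, z forward; pixel columns grow to the right and rows downward; lengths in m; the calibration is good to about 2 mm. The wrist camera is an equidistant fisheye: a pixel r from the principal point sees the ray r / f radians off the axis. A picture is of the moment at which its call begins: read the wrist's pose just before it. camera_model takes no time and is no camera call.
- r.hand_in(): hands the job in; it is judged then, once.
The state is a dict: "clock": time; "joints": joint angles; "qvel": joint speeds; "tau": joint torques, N m; "tcp_pos": TCP position; "orientation": TCP orientation; "contact_force": force on the tool from outside, world axes, zero at the start; "moment": the same for the moment, N m; "grip_width": finger opening in m; "gripper_force": force on a finger pad.
Only numpy, scipy, OpenCV 4.12 (cv2) and the standard library are available. Lean on these libraries where they do the work, as an engineer would, in place of code of your own. Each camera call takes 0.05 s, during which the arm holds its last target. There are 200 camera calls.

## Working session

There is one attempt and no reset: what is moved stays moved. The work goes in short steps, Python scripts to look and compute and a shell command to move; the robot and the scene stay as the last step left them, time stands still between calls to the robot, and variables do not carry over. Pictures are saved under pics/ and viewed, at most 10 in all, crops included, and the job is handed in when it is done.

```bash
mkdir -p pics; ls; python3 - <<'E'
from bench import monitor, optics, r
import cv2,numpy as np
o=monitor.get_obs();print({k:np.round(v,3) for k,v in o.items()})
for n in("scene","top"):
    p,d=optics.grab_frame(n);cv2.imwrite(f"pics/{n}0.png",p[:,:,::-1]);np.save(f"pics/{n}0.npy",d)
    print(n,optics.camera_model(n))
E
```

```text
pics
{'clock': np.float64(0.0), 'joints': array([ 1.044,  0.478,  0.022,  1.556, -0.012,  1.109, -0.083]), 'qvel': array([-0.002,  0.   , -0.   ,  0.001, -0.001, -0.001, -0.001]), 'tau': array([-1.0000e-03, -5.9646e+01,  1.6080e+00, -2.8120e+01,  1.3000e-02,
        9.0000e-03, -0.0000e+00]), 'tcp_pos': array([ 0.274, -0.616,  0.23 ]), 'orientation': array([-3.071e+00, -6.530e-01,  1.000e-03]), 'contact_force': array([-0.063, -0.529, -0.826]), 'moment': array([-0.025,  0.039,  0.006]), 'gripper_force': np.float64(0.0), 'grip_width': np.float64(0.085)}
scene {'vertical_fov': 46.48049102668747, 'cx': 316.5300383407594, 'cy': 197.88923962030609, 'R': array([[ 0.82086264,  0.57103786,  0.01001479],
       [ 0.4230201 , -0.59612006, -0.6824184 ],
       [-0.38371672,  0.56440822, -0.73089318]]), 't': array([-0.4299758 , -0.09968555,  1.46991184])}
top {'vertical_fov': 48.03739422372183, 'cx': 320.33534093992336, 'cy': 198.2475004879986, 'R': array([[-0.02076445, -0.99972848, -0.01057421],
       [-0.98389083,  0.02231158, -0.17737255],
       [ 0.17756032,  0.00672082, -0.98408697]]), 't': array([0.04281113, 0.54518655, 1.2898849 ])}
```

View pics/scene0.png

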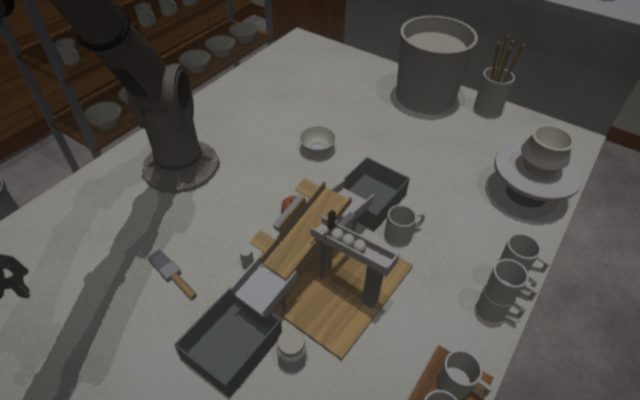

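View pics/top0.png

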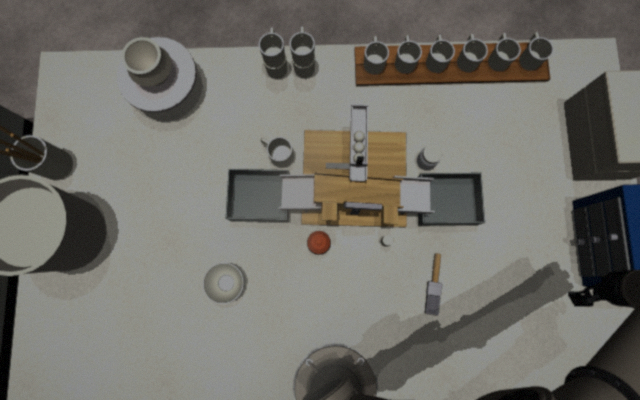

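The top view shows the trough around (359,140), pads near (330,211) and (391,214), and the black post near (360,160). The sugar pot is at (318,242), the prop at (386,240). Next I measure the pads, the post and the frame with depth.

```bash
cat > h.py <<'E'
import numpy as np,cv2
from bench import monitor, optics, r
def cloud(n,d):
    c=optics.camera_model(n);f=200/np.tan(np.radians(c["vertical_fov"]/2))
    v,u=np.mgrid[:400,:640]
    P=np.stack([(u-c["cx"])/f*d,(v-c["cy"])/f*d,d],-1)
    return (P-c["t"])@c["R"]
def proj(n,X):
    c=optics.camera_model(n);f=200/np.tan(np.radians(c["vertical_fov"]/2))
    q=c["R"]@np.array(X)+c["t"];return q[:2]/q[2]*f+[c["cx"],c["cy"]]
E
python3 - <<'E'
from h import *
im=cv2.imread("pics/top0.png");P=cloud("top",np.load("pics/top0.npy"))
hsv=cv2.cvtColor(im,cv2.COLOR_BGR2HSV)
for uv in[(330,211),(391,214),(325,180),(400,185),(360,160),(359,110),(318,242),(386,240),(260,200),(450,200)]:
    print(uv,P[uv[1],uv[0]].round(3),hsv[uv[1],uv[0]])
c=cv2.resize(im[90:260,220:490],None,fx=2.9,fy=2.9,interpolation=cv2.INTER_CUBIC)
cv2.imwrite("pics/topc.png",cv2.convertScaleAbs(c,alpha=1.5))
E
```

```text
(330, 211) [0.486 0.005 0.189] [ 19 117 131]
(391, 214) [ 0.481 -0.163  0.144] [ 18 127 129]
(325, 180) [0.575 0.016 0.165] [ 18 113 138]
(400, 185) [ 0.571 -0.2    0.098] [ 18  40 146]
(360, 160) [ 0.606 -0.074  0.255] [90 73 14]
(359, 110) [ 0.768 -0.082  0.184] [135   4 141]
(318, 242) [0.413 0.04  0.079] [  8 175 131]
(386, 240) [ 0.417 -0.158  0.057] [ 25  10 146]
(260, 200) [0.553 0.218 0.001] [53 11 97]
(450, 200) [ 0.539 -0.366  0.006] [75 12 87]
```

View pics/topc.png

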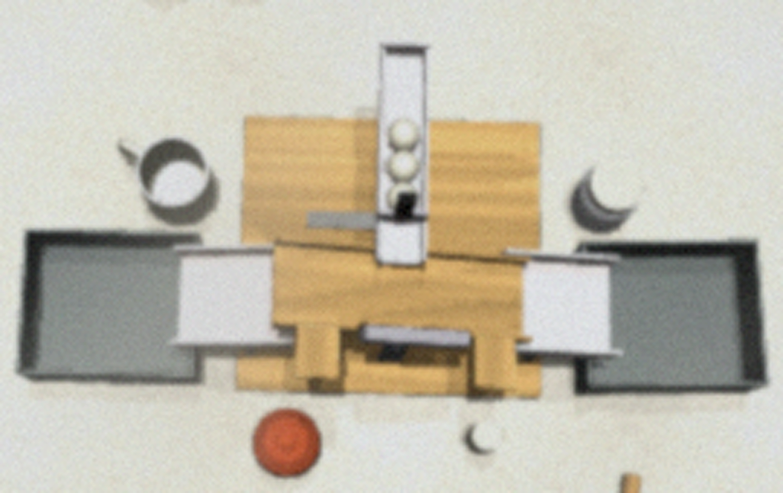

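The crop shows the gate with its left pad (crop 317,350) raised, so balls would run right, and the black post at (405,205). I'll press the left pad, then push the post to +y.

```bash
python3 - <<'E'
from h import *
im=cv2.imread("pics/top0.png");P=cloud("top",np.load("pics/top0.npy"))
hsv=cv2.cvtColor(im,cv2.COLOR_BGR2HSV)
x,y,z=P[...,0],P[...,1],P[...,2]
wood=(hsv[...,1]>90)&(hsv[...,0]>12)&(hsv[...,0]<25)
def s(n,m): 
    q=P[m];print(n,m.sum(),np.median(q,0).round(4),np.percentile(q,[3,97],axis=0).round(3).tolist())
s("padL",wood&(z>.17)&(z<.21)&(x<.515)&(x>.44)&(y>-.05))
s("padR",wood&(z>.125)&(z<.165)&(x<.51)&(x>.44)&(y<-.1))
post=(z>.235)&(z<.27)&(x>.55)&(x<.68)&(abs(y+.08)<.05);s("post",post)
tr=(z>.16)&(z<.23)&(x>.66)&(x<.85)&(abs(y+.08)<.05);s("trough",tr)
for a in np.arange(.67,.8,.03):
    m=tr&(abs(x-a)<.015);print(a,y[m].min().round(3),y[m].max().round(3))
base=wood&(z>.005)&(z<.02)
q=P[base&(x>.45)&(x<.8)&(abs(y+.08)<.25)][:,:2];print(cv2.minAreaRect((q*1000).astype(np.float32)))
# mid trough/pot/prop
for n,m in(("pot",(z>.06)&(z<.1)&(x>.36)&(x<.46)&(abs(y-.04)<.06)),("prop",(z>.045)&(z<.07)&(x>.38)&(x<.45)&(abs(y+.158)<.03)),
 ("tubL",(z>.06)&(z<.08)&(y>.13)&(x>.45)&(x<.65)&(y<.35)),("mug",(z>.075)&(z<.095)&(x>.6)&(x<.75)&(y>.05)&(y<.25))):s(n,m)
from scipy.spatial.transform import Rotation as R
o=monitor.get_obs();print(R.from_rotvec(o["orientation"]).as_matrix().round(3))
E
```

```text
padL 318 [0.491  0.0073 0.186 ] [[0.464, -0.029, 0.179], [0.513, 0.027, 0.194]]
padR 265 [ 0.4805 -0.1609  0.1452] [[0.456, -0.181, 0.137], [0.504, -0.142, 0.152]]
post 39 [ 0.6096 -0.0743  0.2505] [[0.605, -0.082, 0.237], [0.618, -0.067, 0.255]]
trough 734 [ 0.7231 -0.0798  0.1893] [[0.663, -0.101, 0.177], [0.771, -0.057, 0.212]]
0.67 -0.1 -0.054
0.7000000000000001 -0.101 -0.055
0.7300000000000001 -0.102 -0.057
0.7600000000000001 -0.105 -0.058Traceback (most recent call last):
  File "<stdin>", line 13, in <module>
    return umr_minimum(a, axis, None, out, keepdims, initial, where)
ValueError: zero-size array to reduction operation minimum which has no identity
```

```bash
python3 -m crank '[[[0,0,-2],[0,0,0.12]],[[0,0,-2],[0,0,0.12]],[[0,0,-2],[0,0,0.12]],[[0,0,-2],[0,0,0.11]],[[0,0,0],[0,0,0]]]' 0 20; python3 - <<'E'
from h import *
from scipy.spatial.transform import Rotation as R
o=monitor.get_obs();print(o["tcp_pos"],R.from_rotvec(o["orientation"]).as_matrix().round(3))
E
```

```text
clock: 0.6
tcp_pos: [0.2751, -0.6178, 0.3141]
orientation: [3.136, -0.083, 0.003]
contact_force: [0.4, 0.2, 0.3]
grip_width: 0.0123
gripper_force: 0.0
[ 0.27508616 -0.61779695  0.3140799 ] [[ 0.999 -0.053  0.002]
 [-0.053 -0.999 -0.004]
 [ 0.002  0.004 -1.   ]]
```

```bash
python3 -m crank '[[[1.2,-4.3,0],[0,0,0]],[[1.2,-4.3,0],[0,0,0]],[[1.2,-4.3,0],[0,0,0]],[[1.2,-4.3,0],[0,0,0]],[[1.2,-4.3,0],[0,0,0]]]'; python3 -m crank '[[[1.2,-4.3,0],[0,0,0]],[[1.2,-4.3,0],[0,0,0]],[[1.2,-4.3,0],[0,0,0]],[[1.2,-4.3,0],[0,0,0]],[[1.2,-4.3,0],[0,0,0]]]'
```

```text
clock: 1.1
tcp_pos: [0.3453, -0.4028, 0.31]
orientation: [-3.14, 0.076, 0.002]
contact_force: [0.5, 0.0, -0.5]
grip_width: -0.0003
gripper_force: 0.0
clock: 1.6
tcp_pos: [0.416, -0.1914, 0.3103]
orientation: [-3.141, 0.076, 0.002]
contact_force: [1.2, 0.0, 0.0]
grip_width: -0.0001
gripper_force: 0.0
```

```bash
python3 -m crank '[[[1.2,-4.3,0],[0,0,0]],[[1.2,-4.3,0],[0,0,0]],[[1.2,-4.3,0],[0,0,0]],[[1.2,-4.3,0],[0,0,0]],[[0,0,0],[0,0,0]]]'; python3 - <<'E'
from h import *
from scipy.spatial.transform import Rotation as R
o=monitor.get_obs();M=R.from_rotvec(o["orientation"]).as_matrix();print(M.round(3));print(M.T@(np.array([.485,.011,.20])-o["tcp_pos"])*100)
E
```

```text
clock: 2.1
tcp_pos: [0.4738, -0.0174, 0.3105]
orientation: [-3.138, 0.061, 0.001]
contact_force: [0.3, -0.9, -0.8]
grip_width: -0.0001
gripper_force: 0.0
[[ 0.999 -0.039 -0.   ]
 [-0.039 -0.999  0.003]
 [-0.    -0.003 -1.   ]]
[ 1.01758798 -2.85151746 11.05435215]
```

Move above the pad, then press slowly.

```bash
python3 -m crank '[[[0.5,-1.4,2.5],[0,0,0]],[[0.5,-1.4,2.5],[0,0,0]],[[0,0,2.5],[0,0,0]],[[0,0,2.5],[0,0,0]],[[0,0,0],[0,0,0]]]'; python3 - <<'E'
from h import *
p,d=optics.grab_frame("scene");cv2.imwrite("pics/s1.png",cv2.convertScaleAbs(cv2.resize(p[140:340,200:440,::-1],None,fx=3,fy=3),alpha=1.5))
E
```

```text
clock: 2.6
tcp_pos: [0.4814, 0.0027, 0.2075]
orientation: [3.14, -0.077, -0.012]
contact_force: [-1.3, 0.2, 0.5]
grip_width: -0.0003
gripper_force: 0.0
```

View pics/s1.png

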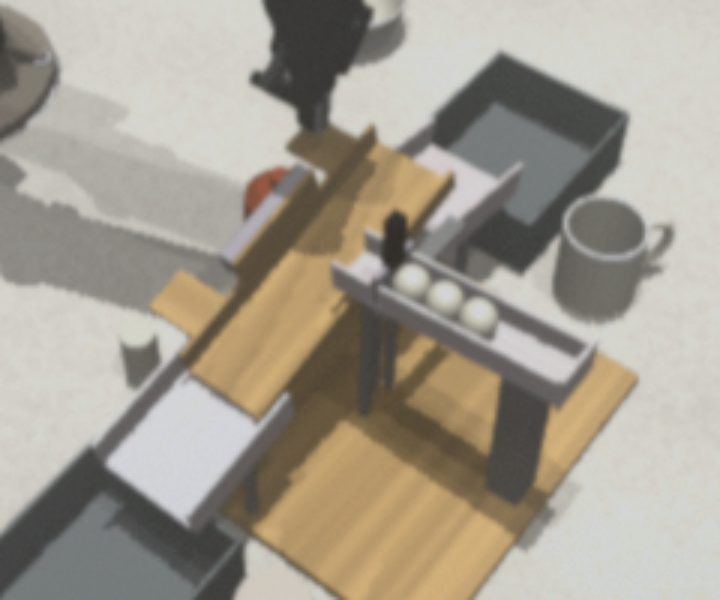

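The picture shows the closed fingertips at (315,125), just above the raised left pad, clear of the channel wall, with the balls queued.

```bash
python3 -m crank '[[[0,-0.6,0.9],[0,0,0]],[[0,0,1],[0,0,0]],[[0,0,1],[0,0,0]],[[0,0,1],[0,0,0]],[[0,0,0],[0,0,0]]]'; python3 -m crank '[[[0,0,0.6],[0,0,0]],[[0,0,0.5],[0,0,0]],[[0,0,0],[0,0,0]],[[0,0,0],[0,0,0]]]'; python3 -m crank '[[[0,0,-2],[0,0,0]],[[0,0,-4],[0,0,0]],[[0,0,-4],[0,0,0]],[[0,0,-3],[0,0,0]],[[0,0,0],[0,0,0]]]';  python3 - <<'E'
from h import *
p,d=optics.grab_frame("scene");cv2.imwrite("pics/s2.png",cv2.convertScaleAbs(cv2.resize(p[140:340,200:440,::-1],None,fx=3,fy=3),alpha=1.5))
P=cloud("scene",d);np.save("pics/s2.npy",d)
hsv=cv2.cvtColor(p,cv2.COLOR_RGB2HSV);x,y,z=np.moveaxis(P,-1,0)
m=(hsv[...,1]>90)&(x>.45)&(x<.505)&(z>.12)&(z<.21)
for n,k in(("L",y>-.03),("R",y<-.12)):print(n,(m&k).sum(),np.median(P[m&k],0))
E
```

```text
clock: 3.15
tcp_pos: [0.4838, 0.0091, 0.1708]
orientation: [3.14, -0.08, -0.004]
contact_force: [-0.5, -0.1, -0.3]
grip_width: 0.0001
gripper_force: 0.0
clock: 3.55
tcp_pos: [0.4848, 0.0094, 0.1613]
orientation: [3.141, -0.08, -0.0]
contact_force: [0.9, 0.3, -0.7]
grip_width: 0.0004
gripper_force: 0.0
clock: 4.05
tcp_pos: [0.4875, 0.0098, 0.2962]
orientation: [-3.14, 0.081, -0.014]
contact_force: [0.3, 0.3, 0.0]
grip_width: -0.0
gripper_force: 0.0
L 13 [0.47576799 0.03342054 0.14546794]
R 229 [ 0.48447926 -0.14766653  0.18838192]
```

View pics/s2.png

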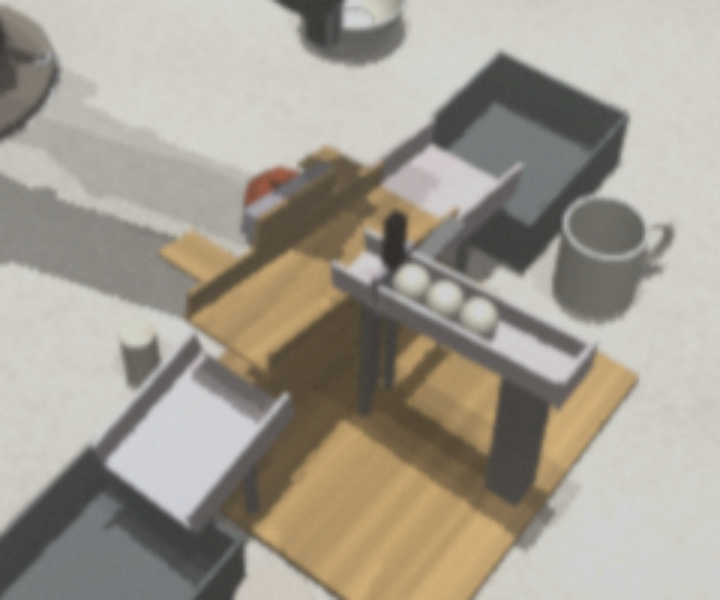

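The gate now tips left (left pad down, right pad at z≈0.188, on its stop), the balls are still queued and the slide shut. Next, the post.

```bash
python3 -m crank '[[[4,4.2,0],[0,0,0]],[[4,4.2,0],[0,0,0]],[[4,4.2,0],[0,0,0]],[[0.5,0.5,0],[0,0,0]],[[0,0,0],[0,0,0]]]'; python3 -m crank '[[[0,0,0],[0,0,0]]]'
```

```text
clock: 4.6
tcp_pos: [0.5871, -0.1111, 0.2894]
orientation: [-3.14, 0.085, 0.004]
contact_force: [-0.8, 1.0, 0.2]
grip_width: -0.0001
gripper_force: 0.0
clock: 4.7
tcp_pos: [0.5864, -0.1081, 0.2904]
orientation: [-3.14, 0.078, 0.003]
contact_force: [-0.2, 1.5, 0.1]
grip_width: -0.0
gripper_force: 0.0
```

```bash
python3 -m crank '[[[1.2,1.2,0],[0,0,0]],[[1,1,0],[0,0,0]],[[0,0,3],[0,0,0]],[[0,0,3],[0,0,0]],[[0,0,0],[0,0,0]]]'; python3 -m crank '[[[0,0,0],[0,0,0]]]'
```

```text
clock: 5.2
tcp_pos: [0.6052, -0.1317, 0.2273]
orientation: [-3.139, 0.079, 0.012]
contact_force: [-0.7, 0.0, 0.3]
grip_width: 0.0001
gripper_force: 0.0
clock: 5.3
tcp_pos: [0.608, -0.1321, 0.2317]
orientation: [-3.14, 0.079, 0.001]
contact_force: [0.4, -0.6, 0.8]
grip_width: 0.0003
gripper_force: 0.0
```

```bash
python3 -m crank '[[[0,-1.5,0.3],[0,0,0]],[[0,-1.5,0],[0,0,0]],[[0,-1,0],[0,0,0]],[[0,-1,0],[0,0,0]],[[0,-1,0],[0,0,0]]]'; python3 -m crank '[[[0,-1,0],[0,0,0]],[[0,-0.8,0],[0,0,0]],[[0,-0.4,0],[0,0,0]],[[0,0,0],[0,0,0]]]';python3 - <<'E'
from h import *
p,d=optics.grab_frame("scene");cv2.imwrite("pics/s3.png",cv2.convertScaleAbs(cv2.resize(p[140:340,200:440,::-1],None,fx=3,fy=3),alpha=1.5))
E
```

```text
clock: 5.8
tcp_pos: [0.6117, -0.0722, 0.229]
orientation: [3.14, -0.08, 0.002]
contact_force: [-0.7, -2.0, 1.7]
grip_width: -0.0001
gripper_force: 1.0
clock: 6.2
tcp_pos: [0.6123, -0.0497, 0.2282]
orientation: [-3.14, 0.079, 0.001]
contact_force: [0.2, 0.1, -0.0]
grip_width: -0.0001
gripper_force: 0.0
```

View pics/s3.png

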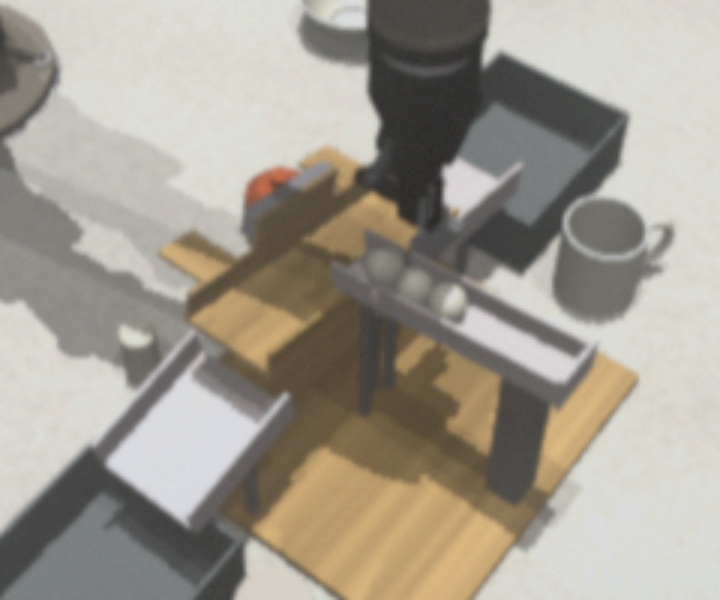

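The slide is open and the balls are rolling past it (385,265 to 450,300). I'll back off and lift clear.

```bash
python3 -m crank '[[[0,0.4,-2],[0,0,0]],[[0,0,-4],[0,0,0]],[[0,0,-4],[0,0,0]],[[-3,0,-3],[0,0,0]],[[0,0,0],[0,0,0]]]';for i in 1 2 3 4; do python3 -m crank '[[[0,0,0],[0,0,0]],[[0,0,0],[0,0,0]],[[0,0,0],[0,0,0]],[[0,0,0],[0,0,0]],[[0,0,0],[0,0,0]]]' |head -1;done; python3 - <<'E'
from h import *
p,d=optics.grab_frame("scene");cv2.imwrite("pics/s4.png",cv2.convertScaleAbs(cv2.resize(p[140:340,200:440,::-1],None,fx=3,fy=3),alpha=1.5))
E
```

```text
clock: 6.75
tcp_pos: [0.5822, -0.0531, 0.3635]
orientation: [3.14, -0.081, 0.011]
contact_force: [-0.3, 1.1, -0.6]
grip_width: 0.0002
gripper_force: 0.0
clock: 7.25
clock: 7.75
clock: 8.25
clock: 8.75
```

View pics/s4.png

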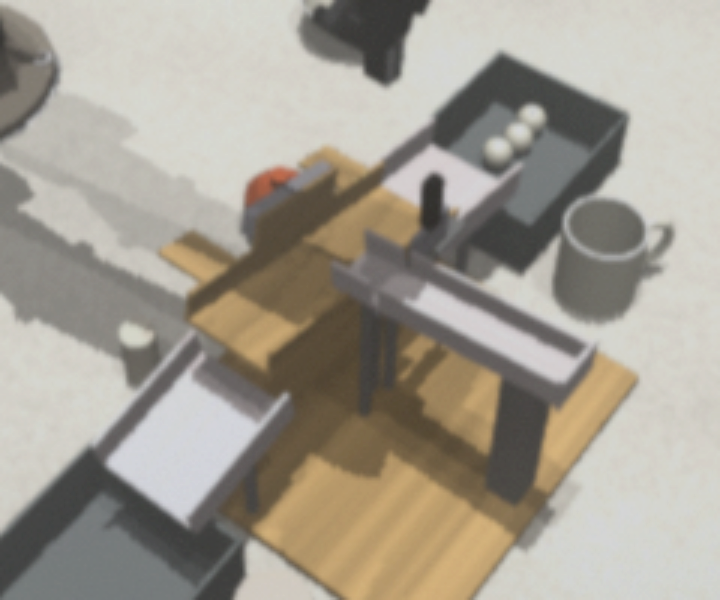

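All three balls are in the left tub (497,150), (518,135), (532,115) and the gripper is clear. I'll check the slide opening before handing in.

```bash
python3 - <<'E'
from h import *
for n,d in(("before",np.load("pics/s2.npy")),("now",optics.grab_frame("scene")[1])):
    P=cloud("scene",d);x,y,z=np.moveaxis(P,-1,0)
    m=(z>.22)&(z<.26)&(x>.59)&(x<.64)&(y<.02)&(y>-.12);print(n,m.sum(),np.median(P[m],0))
E
```

```text
before 99 [ 0.61490367 -0.07895598  0.24166177]
now 101 [ 0.61646872 -0.03241082  0.24159097]
```

Open by about 46 mm.

```bash
python3 -c "
from bench import r
print(r.hand_in())"
```

```text
the job is handed in; nothing more can be done
None
```

Job handed in: the gate now tips left, the slide is open by about 46 mm, and all three balls lie in the left tub with the gripper clear of everything.

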